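# Sort the stickered cartons into the courier trays

### The job

Put each carton that has a coloured sticker into the tray of its colour, starting with the red one, which is express: move no other carton until the red one lies in its tray. The blue order is two cartons: lay the large one flat in the blue tray and stand the small one squarely on top of it, upright and centred. Keep every carton upright, set it down rather than drop it, and leave the cartons without a coloured sticker and the label roll where they are.

Things in the scene. Friction and masses are not known exactly. Their poses are not given: they have to be found in the camera images.
- red_carton_mid (a point): Closed brown cardboard carton, 66 x 48 x 42 mm high (length, width, height), about 150 g, with a large red sticker over half of its top and down its long sides. Origin at its centre, half-way up (21 mm above its underside); x along its length, y across its width, z up.
- yellow_carton_mid (a point): Closed brown cardboard carton, 66 x 48 x 42 mm high (length, width, height), about 150 g, with a large yellow sticker over half of its top and down its long sides. Origin at its centre, half-way up (21 mm above its underside); x along its length, y across its width, z up.
- blue_large_mid (a point): Closed brown cardboard carton, 66 x 48 x 42 mm high (length, width, height), about 150 g, with a large blue sticker over half of its top and down its long sides. Origin at its centre, half-way up (21 mm above its underside); x along its length, y across its width, z up. The larger of the two blue-stickered cartons.
- blue_small_mid (a point): Small closed brown carton, 46 x 36 x 42 mm high (length, width, height), about 80 g, with a blue sticker like the large one's. Origin at its centre, half-way up (21 mm above its underside); x along its length, y across its width, z up.
- red_tray: Shallow open square tray of red plastic, fixed to the bench: 102 mm outside, 96 mm inside, walls 3 mm thick and 16 mm high, floor 3 mm thick. Origin at the centre of its underside, on the bench; x and y along its sides, z up.
- yellow_tray: Shallow open square tray of yellow plastic, fixed to the bench: 102 mm outside, 96 mm inside, walls 3 mm thick and 16 mm high, floor 3 mm thick. Origin at the centre of its underside, on the bench; x and y along its sides, z up.
- blue_tray: Shallow open square tray of blue plastic, fixed to the bench: 102 mm outside, 96 mm inside, walls 3 mm thick and 16 mm high, floor 3 mm thick. Origin at the centre of its underside, on the bench; x and y along its sides, z up.
- plain_a_mid (a point): Plain closed brown carton, 66 x 48 x 42 mm high, grey tape and a white label but no coloured sticker; a bystander. Origin at its centre, half-way up (21 mm above its underside); x along its length, y across its width, z up.
- plain_b_mid (a point): Plain closed brown carton, 66 x 48 x 42 mm high, grey tape and a white label but no coloured sticker; a bystander. Origin at its centre, half-way up (21 mm above its underside); x along its length, y across its width, z up.
- label_roll_mid (a point): Roll of white labels lying flat, 76 mm across, 40 mm high, hole 26 mm; a bystander. Origin at its centre, half-way up.
Mind the look-alikes: they are no part of the job. What is shaped like the part that bears yellow_carton_mid but purple is not meant. What is shaped like the part that bears blue_large_mid but orange is not meant.

How it is judged (in metres and radians):
On the way:
1. the red carton lies flat in the red tray, let go (horizontal distance between red_carton_mid and red_tray below 0.03 m and height (world z) of red_carton_mid below 0.029 m and angle between red_carton_mid's own z axis and vertical below 0.08 rad and contact force between the fingers and red_carton below 0.05 N), for 0.2 s.
At the end, for the whole second after the job is handed in: Red, yellow and large blue cartons lie flat in the trays of their colours (centre within 30 mm of the tray's, tilt under 0.08 rad); the small blue carton stands upright on the large blue one, centres within 15 mm; all released and at rest (horizontal distance between red_carton_mid and red_tray below 0.03 m and height (world z) of each of red_carton_mid, yellow_carton_mid, blue_large_mid below 0.029 m and angle between each of red_carton_mid, yellow_carton_mid, blue_large_mid, blue_small_mid's own z axis and vertical below 0.08 rad and horizontal distance between yellow_carton_mid and yellow_tray below 0.03 m and horizontal distance between blue_large_mid and blue_tray below 0.03 m and horizontal distance between blue_small_mid and blue_large_mid below 0.015 m and height (world z) of blue_small_mid between 0.062 and 0.071 m and linear speed of each of red_carton, yellow_carton, blue_large, blue_small below 0.02 m/s); the robot touches nothing.
It fails at once if another stickered carton is moved (over 30 mm) while the red one is not in its tray (not (horizontal distance between red_carton_mid and red_tray below 0.03 m and height (world z) of red_carton_mid below 0.029 m and angle between red_carton_mid's own z axis and vertical below 0.08 rad) and distance of any of yellow_carton_mid, blue_large_mid, blue_small_mid from where it was at the start of the episode above 0.03 m).
It fails at once if a plain carton or the label roll is pushed or carried away (over 30 mm) (distance of any of plain_a_mid, plain_b_mid, label_roll_mid from where it was at the start of the episode above 0.03 m).
It fails at once if a stickered carton is dropped (in free fall more than about 35 mm above where it can stand) ((height (world z) of red_carton_mid above 0.06 m and contact force between red_carton and anything else below 0.001 N) or (height (world z) of yellow_carton_mid above 0.06 m and contact force between yellow_carton and anything else below 0.001 N) or (height (world z) of blue_large_mid above 0.06 m and contact force between blue_large and anything else below 0.001 N) or (height (world z) of blue_small_mid above 0.102 m and contact force between blue_small and anything else below 0.001 N)).
It fails at once if a carton is tipped over (tilted more than about 45 degrees) (angle between any of red_carton_mid, yellow_carton_mid, blue_large_mid, blue_small_mid, plain_a_mid, plain_b_mid's own z axis and vertical above 0.8 rad).
It also fails if it takes over 112 s, if anything falls off the work surface, if the arm or the gripper's body presses on something with over 40 N, if the wrist force passes 120 N, or if a joint passes its speed limit or range.

### The arm

A 6-joint arm with a two-finger parallel gripper is mounted at the origin on the work surface. World frame = base frame: x ahead of the robot, y to its left, z up, the work surface at z = 0. Lengths are in mm, angles in rad, forces in N, time in s.
With the tool pointing down it reaches from about 275 to 1000 mm from the base axis. Payload 8.4 kg.
Tool frame: the origin (TCP) lies midway between the tips of the shut fingers; the grasp point (between the pads) lies 19 mm behind it; z points along the fingers, y is the line along which they close (so a half turn about z gives the same grasp; the last joint's range is limited). The gripper opens to 85 mm and grips with 20 to 120 N. Pads are 22 mm wide; open, the fingers measure 114 mm over their backs; the gripper's body (76 mm by 85 mm) begins 54 mm behind the grasp point. The pads swing forward as they close: fully open they stand 13 mm farther back than shut.
Start: joints at [1.235, 0.353, 1.633, -0, 1.155, -0.002], TCP at [204.771, 590.506, 231.281] pointing down, gripper open.
Joint ranges: [-2.63, 2.63], [-0.92, 2.1], [0.06, 2.66], [-1.3, 4.44], [0, 2.69], [-3.02, 3.02]. Speed limits (rad/s): [2.22, 2.22, 2.79, 3.14, 3.14, 3.14].

### API

Orientations are given as [roll, pitch, yaw] about the fixed x, y, z axes, in that order (R = Rz(yaw) Ry(pitch) Rx(roll)).
In Python, from rig import telemetry, optics, r gives the robot as it stands.
- The arm moves only by the tool play_rows, never from a script. Its arguments are lists of equal length, an entry for each row: "dp": the shift along the tool's x, y, z in units of 40 mm (1.0 is 40 mm), a list of three; "rot": the turn, a rotation vector about the tool's x, y, z in units of 6 degrees (1.0 is 6 degrees), a list of three. In form: {"dp": [[tx, ty, tz], ...], "rot": [[ax, ay, az], ...]}. A call has 1 to 5 rows; each row is the pose to reach, as a shift and turn from the pose commanded when the call began, along the tool's axes at that moment; what a row does not reach only later rows make up. A row lasts 1/12 s, in which the tool goes at most 41.7 mm and 7.16 degrees, less where a joint would pass 70% of its speed; a pose out of reach is approached as far as the arm can. A call with a gripper value outside its range is refused whole. "fingers" is the opening, from 0 (shut) to 1 (fully open), set as the call begins (left out, the last holds). The fingers move at their own pace and stop on an object; "grip_force" is the grip in N (left out, the last holds). Time passes only in rows, so rows that repeat a pose let the fingers close. It gives the time, the measured TCP pose, the force, the opening and the grip force at its end, in the units of the state.
- telemetry.sense(): the state, without advancing time (a new reading comes with each control period).
- optics.grab_frame(name): name is "scene" or "top" or "wrist"; returns a dict with "color" (420x560x3 uint8, red, green, blue), "mtx" (3x3 intrinsics, pixels), "D" ([k1, k2, p1, p2, k3] as OpenCV has them; the pictures are not rectified), "R" (3x3) and "t" (3): a world point X has camera coordinates R X + t; the wrist camera has in their place "mount" (4x4, takes a point from camera to tool coordinates, whose origin is the TCP and whose axes are the flange's). Camera axes: x right, y down, z forward; pixel columns grow to the right and rows downward; lengths in mm; the calibration is good to about 2 mm. A picture is of the moment at which its call begins: read the wrist's pose just before it. There is no depth.
- r.sign_off(): hands the job in; it is judged then, once.
The state is a dict: "clock": time; "qpos": joint angles; "qvel": joint speeds; "joint_efforts": joint torques, N m; "eef_pos": TCP position; "tcp_rot": TCP orientation; "contact_force": force on the tool from outside, world axes, zero at the start; "wrist_torque": the same for the moment, N m; "opening": opening from 0.0 (shut) to 1.0 (fully open); "grasp_force": force on a finger pad.
Only numpy, scipy, OpenCV 4.12 (cv2) and the standard library are available. Lean on these libraries where they do the work, as an engineer would, in place of code of your own. Each camera call takes 0.05 s, during which the arm holds its last target. There are 200 camera calls.

## Working session

There is one attempt and no reset: what is moved stays moved. The work goes in short steps, Python scripts to look and compute and a tool call to move; the robot and the scene stay as the last step left them, time stands still between calls to the robot, and variables do not carry over. Pictures are saved under pics/ and viewed, at most 14 in all, crops included, and the job is handed in when it is done.

Besides the shell and the picture viewer there is one more tool, called after "Request:" as a command line: name --argument value ..., lists and objects as JSON in quotes. play_rows: Moves the arm, as the interface text tells. Its arguments: {"type":"object","properties":{"dp":{"type":"array"},"rot":{"type":"array"},"fingers":{"type":"number"},"grip_force":{"type":"number"}},"required":["dp","rot"]}

```bash
mkdir -p pics; python3 - <<'E'
from rig import telemetry, optics, r
import cv2,pickle
s=telemetry.sense();print({k:s[k] for k in('clock','eef_pos','tcp_rot','opening')})
for n in('top','scene'):
    f=optics.grab_frame(n);pickle.dump(f,open(n+'.pkl','wb'));cv2.imwrite(f'pics/{n}0.png',f['color'][...,::-1])
    print(n,f['mtx'],f['D'],f['R'],f['t'])
E
```

```text
{'clock': 0.0, 'eef_pos': array([204.59719475, 590.03518966, 230.56150109]), 'tcp_rot': array([-3.14019759e+00, -1.72269239e-05,  2.80780471e+00]), 'opening': 1.0031273037138162}
top [[492.64506096   0.         274.04749827]
 [  0.         492.64506096 216.92785474]
 [  0.           0.           1.        ]] [-0.03039556  0.          0.          0.          0.        ] [[-0.01304852 -0.99982579  0.01334627]
 [-0.99889567  0.01243158 -0.04530879]
 [ 0.04513498 -0.01392275 -0.99888387]] [   9.56490693  550.37802117 1122.30456239]
scene [[392.68902168   0.         273.58404841]
 [  0.         392.68902168 214.57444611]
 [  0.           0.           1.        ]] [0.03030586 0.         0.         0.         0.        ] [[ 0.87122211  0.49049576  0.01964536]
 [ 0.29587877 -0.49276688 -0.81831324]
 [-0.39169859  0.71874523 -0.57443669]] [-502.04090639 -126.52775206  978.46329948]
```

View pics/top0.png

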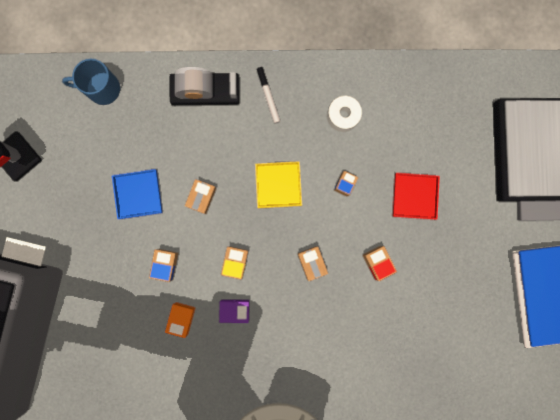

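View pics/scene0.png

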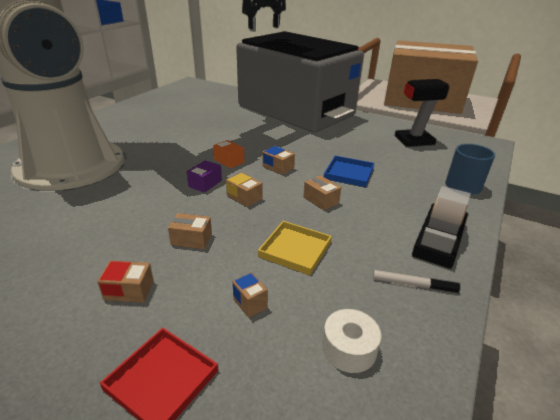

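Top view: the red carton is at (380,263), with its tray at (416,196). The yellow carton is at (235,262), tray (278,185). The large blue one is at (163,265), tray (137,194), and the small blue one at (346,182).
Bystanders are the plain cartons at (200,196) and (313,262), the roll at (345,112), and the orange (180,320) and purple (235,311) look-alikes. The stickers on brown cardboard settle which cartons are meant.

```bash
cat >h.py <<'E'
import numpy as np,cv2
from scipy.spatial.transform import Rotation as Ro
def ray(f,px,z,pose=None):
    """pixels -> world points on plane z"""
    p=cv2.undistortPoints(np.float64(px).reshape(-1,1,2),f['mtx'],f['D']).reshape(-1,2)
    d=np.c_[p,np.ones(len(p))]
    if pose is None: R=f['R'].T; c=-R@f['t']
    else:
        T=np.eye(4);T[:3,:3]=Ro.from_euler('xyz',pose[1]).as_matrix();T[:3,3]=pose[0]
        M=T@np.array(f['mount']);R=M[:3,:3];c=M[:3,3]
    d=d@R.T
    return c+d*((z-c[2])/d[:,2])[:,None]
E
cat >m.py <<'E'
from h import *;import pickle
f=pickle.load(open('top.pkl','rb'));im=f['color'];hsv=cv2.cvtColor(im,cv2.COLOR_RGB2HSV)
mask=((hsv[...,1]>90)&(hsv[...,2]>60)|(hsv[...,2]>190)).astype(np.uint8)
out=im[...,::-1].copy()
L={'red':(380,263,42),'yel':(235,262,42),'blL':(163,265,42),'blS':(346,182,42),'plA':(200,196,42),'plB':(313,262,42),'roll':(345,118,40),'Tred':(416,196,16),'Tyel':(278,185,16),'Tblu':(137,194,16)}
cs,_=cv2.findContours(mask,0,2)
for k,(u,v,z) in L.items():
    c=max(cs,key=lambda c:cv2.pointPolygonTest(c,(u,v),True))
    P=ray(f,c.reshape(-1,2),z)[:,:2].astype(np.float32)
    (ce,wh,a)=cv2.minAreaRect(P)
    if wh[0]<wh[1]: wh=wh[::-1];a+=90
    print(k,np.round(ce,1),np.round(wh,1),'long axis deg',round((a+90)%180-90,1))
    cv2.drawContours(out,[c],-1,(0,255,0),1)
cv2.imwrite('pics/c1.png',cv2.resize(out[90:345,100:460],None,fx=2.2,fy=2.2,interpolation=cv2.INTER_CUBIC))
print(-f['R'].T@f['t'])
E
python3 m.py
```

```text
red [ 442.7 -232.3] [69.1 52.6] long axis deg 25.6
yel [448.6  93.3] [66.7 49.7] long axis deg -12.8
blL [445.6 252.1] [65.8 52.7] long axis deg -12.0
blS [ 626.7 -161.4] [42.7 37.4] long axis deg -27.3
plA [598.1 168.5] [65.8 51. ] long axis deg -21.7
plB [444.5 -81.8] [67.6 49.3] long axis deg 20.1
roll [ 787.7 -161.9] [76.3 73.2] long axis deg -1.1
Tred [ 595.5 -326.3] [106.2 104.4] long axis deg 85.4
Tyel [625.5  -7.7] [105.  104.9] long axis deg 2.4
Tblu [607.9 318. ] [104.7 103.2] long axis deg -82.5
[ 499.23983699   18.34673838 1145.86123363]
```

View pics/c1.png

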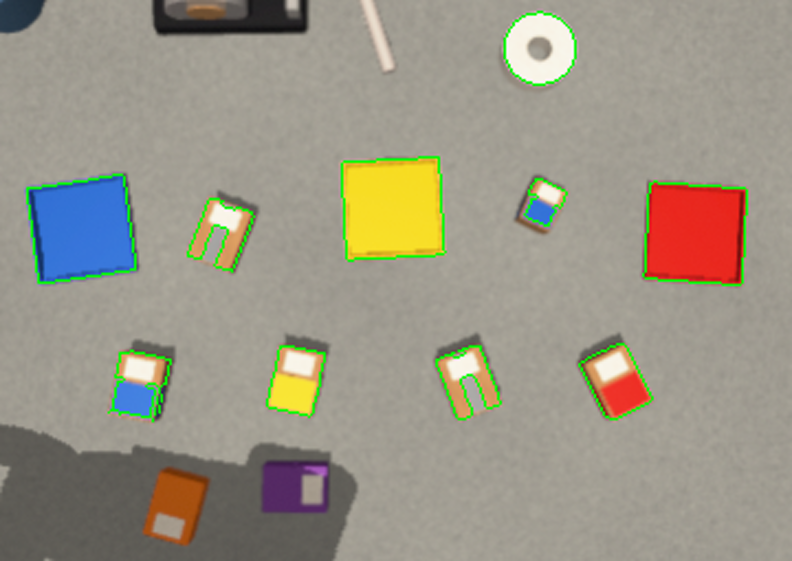

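Every measured size agrees with the given dimensions (tops about 66x48, trays about 102–105), and the crop confirms which cartons to use. Next is a move planner, then the red carton.

```bash
cat >plan.py <<'E'
from h import *
from rig import telemetry
def plan(wps,step=195,deg=28):
    """waypoints (x,y,z,yawdeg): prints per call the shift/turn in tool units"""
    s=telemetry.sense();p=np.array(s['eef_pos']);rot=Ro.from_euler('xyz',s['tcp_rot'])
    print('t',round(s['clock'],2),'at',p.round(1),np.degrees(s['tcp_rot']).round(1),'open',round(s['opening'],2),'F',np.round(s['contact_force'],1))
    for x,y,z,w in wps:
        y0=rot.as_euler('xyz',True)[2];dw=(w-y0+180)%360-180
        n=max(1,int(np.ceil(max(np.linalg.norm(np.array([x,y,z])-p)/step,abs(dw)/deg))))
        for i in range(n):
            goal=p+(np.array([x,y,z])-p)/(n-i)
            gr=Ro.from_euler('xyz',[180,0,y0+dw*(i+1)/n],degrees=True)
            dp=np.round(rot.inv().apply(goal-p)/40,2);rv=np.round((rot.inv()*gr).as_rotvec(True)/6,2)
            print(' dp',dp.tolist(),'rot',rv.tolist())
            p=p+rot.apply(dp*40);rot=rot*Ro.from_rotvec(rv*6,degrees=True)
        print('  -> ',p.round(1),rot.as_euler('xyz',True).round(1))
E
python3 - <<'E'
from plan import *
from rig import optics
plan([(443,-233,200,25.6)])
print(np.round(optics.grab_frame('wrist')['mount'],2))
E
```

```text
t 0.1 at [204.6 590.1 230.6] [-179.9   -0.   160.9] open 1.0 F [ 1.1 -0.3  0.2]
 dp [-2.47, -3.5, 0.16] rot [-0.01, 0.0, 4.51]
 dp [-3.8, -1.99, 0.15] rot [-0.0, 0.0, 4.51]
 dp [-4.28, -0.04, 0.16] rot [0.0, 0.0, 4.51]
 dp [-3.84, 1.91, 0.15] rot [0.0, 0.0, 4.51]
 dp [-2.55, 3.44, 0.16] rot [0.0, 0.0, 4.51]
  ->  [ 442.9 -233.1  199.8] [180.    0.   25.6]
[[   0.     -0.96   -0.26   66.2 ]
 [   1.      0.      0.     -0.28]
 [  -0.     -0.26    0.96 -142.25]
 [   0.      0.      0.      1.  ]]
```

Request:
play_rows --dp '[[-0.5,-0.7,0.03],[-1.0,-1.4,0.06],[-1.5,-2.1,0.1],[-2.0,-2.8,0.13],[-2.47,-3.5,0.16]]' --rot '[[0,0,0.9],[0,0,1.8],[0,0,2.7],[0,0,3.6],[0,0,4.51]]'

```text
clock: 0.57
eef_pos: [252.3, 424.1, 224.5]
tcp_rot: [-3.141, 0.0, 2.331]
contact_force: [1.2, 0.2, 0.5]
opening: 1.004
grasp_force: 0.0
```

Request:
play_rows --dp '[[-0.76,-0.4,0.03],[-1.52,-0.8,0.06],[-2.28,-1.2,0.09],[-3.04,-1.6,0.12],[-3.8,-1.99,0.15]]' --rot '[[0,0,0.9],[0,0,1.8],[0,0,2.7],[0,0,3.6],[0,0,4.51]]'

```text
clock: 0.98
eef_pos: [300.0, 259.4, 218.8]
tcp_rot: [3.142, 0.0, 1.859]
contact_force: [1.1, -0.7, 0.2]
opening: 0.999
grasp_force: 0.0
```

Request:
play_rows --dp '[[-0.86,0,0.03],[-1.7,0,0.06],[-2.6,0,0.09],[-3.4,0,0.12],[-4.28,-0.04,0.16]]' --rot '[[0,0,0.9],[0,0,1.8],[0,0,2.7],[0,0,3.6],[0,0,4.51]]'

```text
clock: 1.4
eef_pos: [348.1, 95.3, 212.6]
tcp_rot: [3.141, -0.0, 1.387]
contact_force: [1.0, -0.2, -0.0]
opening: 0.999
grasp_force: 0.0
```

Request:
play_rows --dp '[[-0.77,0.38,0.03],[-1.54,0.76,0.06],[-2.3,1.15,0.09],[-3.07,1.53,0.12],[-3.84,1.91,0.15]]' --rot '[[0,0,0.9],[0,0,1.8],[0,0,2.7],[0,0,3.6],[0,0,4.51]]'

```text
clock: 1.82
eef_pos: [395.6, -69.9, 206.5]
tcp_rot: [3.141, -0.0, 0.914]
contact_force: [0.8, 1.1, 0.3]
opening: 1.0
grasp_force: 0.0
```

Request:
play_rows --dp '[[-0.51,0.69,0.03],[-1.02,1.38,0.06],[-1.53,2.07,0.09],[-2.04,2.75,0.12],[-2.55,3.44,0.16]]' --rot '[[0,0,0.9],[0,0,1.8],[0,0,2.7],[0,0,3.6],[0,0,4.51]]'

```text
clock: 2.23
eef_pos: [443.0, -234.5, 199.9]
tcp_rot: [-3.141, 0.0, 0.441]
contact_force: [1.3, 0.6, 1.0]
opening: 1.001
grasp_force: 0.0
```

Request:
play_rows --dp '[[0,0,0],[0,0,0]]' --rot '[[0,0,0],[0,0,0]]'

```text
clock: 2.4
eef_pos: [442.9, -234.0, 199.6]
tcp_rot: [-3.141, 0.0, 0.444]
contact_force: [-0.9, -0.2, 0.2]
opening: 0.998
grasp_force: 0.0
```

Works exactly. Wrist look at red.

```bash
cat >look.py <<'E'
from h import *;import sys
from rig import telemetry,optics
# usage: look.py name hue [z]  -> top face outline of stickered carton
s=telemetry.sense();f=optics.grab_frame('wrist');im=f['color'];cv2.imwrite(f'pics/{sys.argv[1]}.png',im[...,::-1])
pose=(s['eef_pos'],s['tcp_rot']);z=float(sys.argv[2])
hsv=cv2.cvtColor(im,cv2.COLOR_RGB2HSV)
m=((hsv[...,1]>90)&(hsv[...,2]>90)|(hsv[...,2]>200)).astype(np.uint8)
m=cv2.morphologyEx(m,cv2.MORPH_CLOSE,np.ones((7,7)))
for c in cv2.findContours(m,0,2)[0]:
    if cv2.contourArea(c)<2500: continue
    P=ray(f,c.reshape(-1,2),z,pose)[:,:2].astype(np.float32);ce,wh,a=cv2.minAreaRect(P)
    if wh[0]<wh[1]: wh=wh[::-1];a+=90
    print('px',c.reshape(-1,2).mean(0).round(),'xy',np.round(ce,1),np.round(wh,1),round((a+90)%180-90,1))
E
python3 look.py w1 42
```

```text
px [281. 188.] xy [ 444.5 -235.5] [68.7 48.2] 25.5
px [125. 120.] xy [446.4 -89.5] [65.7 60.1] 20.6
px [440.  86.] xy [ 588.4 -317.2] [98.  97.6] -4.7
```

View pics/w1.png

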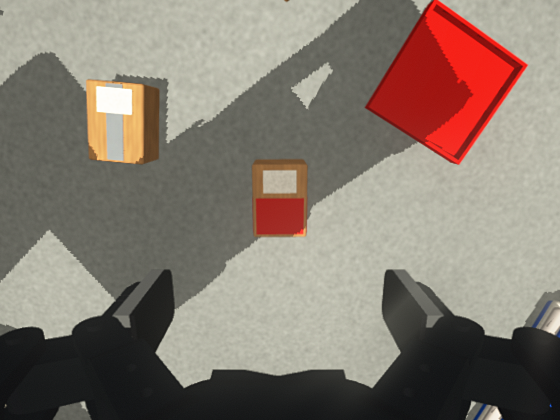

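The wrist view shows red carton centred at (281,190) between the fingers, measuring 68.7x48.2, which matches. The red tray is at (445,85), and a plain carton is clear on the left. I'll grasp with TCP z 12.

```bash
python3 -c "
from plan import *
plan([(444,-235,60,25.6),(444,-235,12,25.6),(444,-235,85,25.6),(595,-327,85,-4.7),(595,-327,16,-4.7)],150)"
```

```text
t 2.45 at [ 442.5 -232.8  199.6] [-179.9    0.    25.5] open 1.0 F [0.1 0.2 0.1]
 dp [0.01, 0.07, 3.49] rot [-0.01, 0.01, -0.01]
  ->  [ 443.9 -235.    60. ] [-180.    -0.    25.6]
 dp [0.0, 0.0, 1.2] rot [-0.0, -0.0, -0.0]
  ->  [ 443.9 -235.    12. ] [-180.    -0.    25.6]
 dp [0.0, 0.0, -1.83] rot [-0.0, -0.0, -0.0]
  ->  [ 443.9 -235.1   85.2] [-180.    -0.    25.6]
 dp [1.21, 1.85, 0.0] rot [-0.0, -0.0, 2.52]
 dp [1.65, 1.48, 0.0] rot [-0.0, -0.0, 2.53]
  ->  [ 595.2 -327.1   85.2] [-180.    -0.    -4.7]
 dp [-0.0, -0.0, 1.73] rot [-0.0, -0.0, -0.0]
  ->  [ 595.2 -327.1   16. ] [-180.    -0.    -4.7]
```

Request:
play_rows --dp '[[0,0.02,0.7],[0,0.03,1.4],[0,0.05,2.1],[0.01,0.06,2.8],[0.01,0.07,3.49]]' --rot '[[0,0,0],[0,0,0],[0,0,0],[0,0,0],[0,0,0]]'

```text
clock: 2.87
eef_pos: [444.2, -233.6, 59.6]
tcp_rot: [-3.142, -0.0, 0.449]
contact_force: [0.4, 0.5, -1.2]
opening: 1.0
grasp_force: 0.0
```

Request:
play_rows --dp '[[0,0,0.35],[0,0,0.7],[0,0,1.0],[0,0,1.2],[0,0,1.2]]' --rot '[[0,0,0],[0,0,0],[0,0,0],[0,0,0],[0,0,0]]'

```text
clock: 3.28
eef_pos: [443.5, -233.5, 11.4]
tcp_rot: [-3.139, 0.002, 0.448]
contact_force: [-0.6, 0.0, -0.4]
opening: 1.004
grasp_force: 0.0
```

Request:
play_rows --dp '[[0,0,0],[0,0,0],[0,0,0],[0,0,0],[0,0,0]]' --rot '[[0,0,0],[0,0,0],[0,0,0],[0,0,0],[0,0,0]]' --fingers 0.3 --grip_force 30

```text
clock: 3.7
eef_pos: [445.1, -235.2, 13.4]
tcp_rot: [3.141, -0.001, 0.446]
contact_force: [0.2, 2.3, 6.7]
opening: 0.557
grasp_force: 31.4
```

Request:
play_rows --dp '[[0,0,0],[0,0,0],[0,0,0],[0,0,0],[0,0,0]]' --rot '[[0,0,0],[0,0,0],[0,0,0],[0,0,0],[0,0,0]]'

```text
clock: 4.12
eef_pos: [445.1, -235.2, 13.4]
tcp_rot: [3.141, -0.001, 0.446]
contact_force: [0.2, 1.8, 7.0]
opening: 0.558
grasp_force: 31.4
```

Gripped at 0.557 (47 mm), so the carton is held. Lift and carry.

Request:
play_rows --dp '[[0,0,-0.3],[0,0,-0.7],[0,0,-1.1],[0,0,-1.5],[0,0,-1.83]]' --rot '[[0,0,0],[0,0,0],[0,0,0],[0,0,0],[0,0,0]]'

```text
clock: 4.53
eef_pos: [444.8, -235.2, 87.0]
tcp_rot: [3.141, -0.001, 0.446]
contact_force: [-0.0, -0.1, -0.8]
opening: 0.554
grasp_force: 31.7
```

Request:
play_rows --dp '[[0.24,0.37,0],[0.48,0.74,0],[0.73,1.11,0],[0.97,1.48,0],[1.21,1.85,0]]' --rot '[[0,0,0.5],[0,0,1],[0,0,1.5],[0,0,2],[0,0,2.52]]'

```text
clock: 4.95
eef_pos: [520.8, -281.4, 86.1]
tcp_rot: [3.141, -0.0, 0.18]
contact_force: [-0.2, 0.3, -1.4]
opening: 0.558
grasp_force: 31.8
```

Request:
play_rows --dp '[[0.33,0.3,0],[0.7,0.6,0],[1.0,0.9,0],[1.35,1.2,0],[1.65,1.48,0]]' --rot '[[0,0,0.5],[0,0,1],[0,0,1.5],[0,0,2],[0,0,2.53]]'

```text
clock: 5.37
eef_pos: [596.6, -327.7, 85.9]
tcp_rot: [3.141, -0.0, -0.085]
contact_force: [1.0, 0.4, -1.3]
opening: 0.555
grasp_force: 31.8
```

Request:
play_rows --dp '[[0,0,0],[0,0,0],[0,0,0.2],[0,0,0.5],[0,0,0.8]]' --rot '[[0,0,0],[0,0,0],[0,0,0],[0,0,0],[0,0,0]]'

```text
clock: 5.78
eef_pos: [595.0, -326.7, 52.7]
tcp_rot: [-3.141, 0.0, -0.082]
contact_force: [0.7, -0.4, -1.6]
opening: 0.556
grasp_force: 31.7
```

Request:
play_rows --dp '[[0,0,0.3],[0,0,0.55],[0,0,0.75],[0,0,0.85],[0,0,0.85]]' --rot '[[0,0,0],[0,0,0],[0,0,0],[0,0,0],[0,0,0]]'

```text
clock: 6.2
eef_pos: [595.1, -326.7, 18.2]
tcp_rot: [-3.141, 0.002, -0.082]
contact_force: [0.1, 0.5, -1.0]
opening: 0.556
grasp_force: 31.7
```

Request:
play_rows --dp '[[0,0,0.03],[0,0,0.05],[0,0,0.06],[0,0,0.06]]' --rot '[[0,0,0],[0,0,0],[0,0,0],[0,0,0]]'

```text
clock: 6.53
eef_pos: [596.1, -327.3, 17.7]
tcp_rot: [3.141, -0.001, -0.082]
contact_force: [-0.6, 0.4, -0.7]
opening: 0.558
grasp_force: 31.7
```

Request:
play_rows --dp '[[0,0,0],[0,0,0],[0,0,0],[0,0,0],[0,0,0]]' --rot '[[0,0,0],[0,0,0],[0,0,0],[0,0,0],[0,0,0]]' --fingers 0.7

```text
clock: 6.95
eef_pos: [595.9, -327.2, 17.4]
tcp_rot: [3.141, -0.0, -0.082]
contact_force: [0.3, 0.2, 0.5]
opening: 0.701
grasp_force: 0.0
```

Request:
play_rows --dp '[[0,0,-0.3],[0,0,-0.8],[0,0,-1.5],[0,0,-2.2],[0,0,-3.0]]' --rot '[[0,0,0],[0,0,0],[0,0,0],[0,0,0],[0,0,0]]'

```text
clock: 7.37
eef_pos: [595.3, -326.8, 138.6]
tcp_rot: [-3.141, 0.001, -0.082]
contact_force: [-0.4, -0.7, -0.1]
opening: 0.698
grasp_force: 0.0
```

```bash
python3 look.py w2 45; python3 -c "
from plan import *
plan([(447,94,200,-12.8),(447,94,60,-12.8)])"
```

```text
px [ 85. 208.] xy [ 617.3 -185.8] [105.2  73.3] 69.1
px [329. 207.] xy [ 598.7 -338.5] [111.7  99.2] 85.3
px [423. 182.] xy [ 613.6 -430.5] [84.2 83.1] 27.2
t 7.42 at [ 598.6 -328.7  146.2] [179.8  -0.4  -4.7] open 0.7 F [ 3.4 -2.1  4.8]
 dp [-1.55, -3.4, -0.47] rot [0.03, -0.07, 0.45]
 dp [-1.71, -3.33, -0.45] rot [0.0, -0.0, 0.45]
 dp [-1.86, -3.25, -0.45] rot [0.0, -0.0, 0.45]
  ->  [446.9  94.  200. ] [180.   -0.  -12.8]
 dp [0.0, -0.0, 3.5] rot [0.0, -0.0, -0.0]
  ->  [447.  94.  60.] [180.   -0.  -12.8]
```

View pics/w2.png

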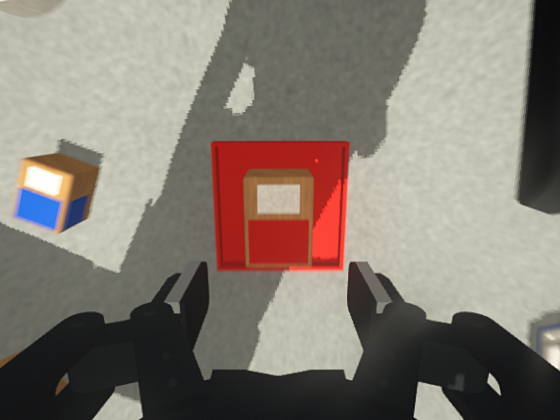

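Red is set down flat in its tray: the carton spans columns 246–313 inside tray columns 212–348. The yellow carton is next.

Request:
play_rows --dp '[[-0.3,-0.68,-0.1],[-0.6,-1.36,-0.2],[-0.9,-2.04,-0.3],[-1.2,-2.7,-0.4],[-1.5,-3.4,-0.5]]' --rot '[[0,0,0.1],[0,0,0.2],[0,0,0.3],[0,0,0.4],[0,0,0.45]]' --fingers 1.0

```text
clock: 7.83
eef_pos: [546.7, -185.7, 158.3]
tcp_rot: [3.141, -0.001, -0.131]
contact_force: [0.5, 0.2, -0.0]
opening: 0.999
grasp_force: 0.0
```

Request:
play_rows --dp '[[-0.3,-0.66,-0.1],[-0.7,-1.3,-0.2],[-1.0,-2.0,-0.3],[-1.4,-2.65,-0.4],[-1.7,-3.33,-0.5]]' --rot '[[0,0,0.1],[0,0,0.2],[0,0,0.3],[0,0,0.4],[0,0,0.45]]'

```text
clock: 8.25
eef_pos: [496.0, -44.6, 178.2]
tcp_rot: [-3.142, -0.001, -0.177]
contact_force: [0.2, 0.9, 0.0]
opening: 1.003
grasp_force: 0.0
```

Request:
play_rows --dp '[[-0.4,-0.65,-0.1],[-0.75,-1.3,-0.2],[-1.1,-1.95,-0.3],[-1.5,-2.6,-0.4],[-1.85,-3.25,-0.5]]' --rot '[[0,0,0.1],[0,0,0.2],[0,0,0.3],[0,0,0.4],[0,0,0.45]]'

```text
clock: 8.67
eef_pos: [446.3, 96.4, 198.3]
tcp_rot: [-3.141, -0.001, -0.225]
contact_force: [0.9, 0.0, 0.0]
opening: 0.999
grasp_force: 0.0
```

Request:
play_rows --dp '[[0,0,0],[0,0,0],[0,0,0]]' --rot '[[0,0,0],[0,0,0],[0,0,0]]'

```text
clock: 8.92
eef_pos: [447.2, 95.1, 197.8]
tcp_rot: [-3.141, -0.001, -0.223]
contact_force: [-0.4, -0.7, -0.2]
opening: 1.001
grasp_force: 0.0
```

```bash
python3 look.py w3 42; python3 -c "
from plan import *
plan([(448,94.5,12,-12.8)])"
```

```text
px [188. 341.] xy [331.2 208.3] [88.5 58.9] -16.7
px [299. 307.] xy [342.2  94.7] [65.  50.6] 88.3
px [108. 229.] xy [448.2 245.3] [73.2 62.7] -12.3
px [281. 218.] xy [445.3  93.6] [81.3 58. ] -10.4
px [473. 158.] xy [447.3 -75.2] [75.3 59.4] 20.0
px [352.  24.] xy [571.6   0.6] [99.3 29.9] 77.8
px [152.  54.] xy [594.5 165.4] [65.5 58.3] -21.5
px [44. 88.] xy [601.  282.7] [96.2 76.7] 7.5
t 8.97 at [447.3  94.7 197.6] [180.   -0.  -12.8] open 1.0 F [0.5 0.2 0.3]
 dp [0.01, 0.0, 4.64] rot [0.0, -0.01, -0.0]
  ->  [447.8  94.6  12. ] [180.    0.  -12.8]
```

View pics/w3.png

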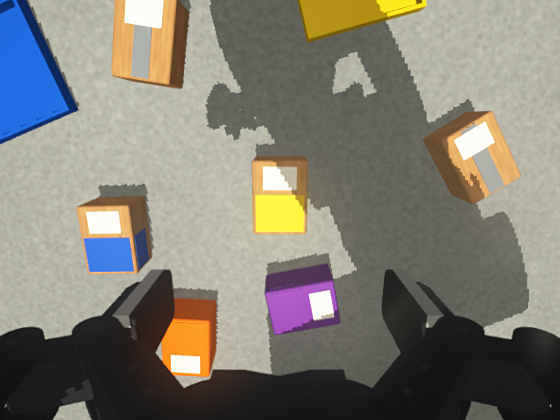

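```bash
python3 -c "
from plan import *
plan([(447,94,12,-12.8),(447,94,90,-12.8),(627,-8,90,2.4),(627,-8,40,2.4)])"
```

```text
t 8.97 at [447.3  94.7 197.6] [180.   -0.  -12.8] open 1.0 F [0.5 0.2 0.3]
 dp [-0.01, 0.02, 4.64] rot [0.0, -0.01, -0.0]
  ->  [446.9  94.   12. ] [180.    0.  -12.8]
 dp [0.0, -0.0, -1.95] rot [0.0, 0.0, -0.0]
  ->  [446.9  94.   90. ] [180.    0.  -12.8]
 dp [2.48, 0.74, -0.0] rot [0.0, 0.0, -1.27]
 dp [2.36, 1.07, -0.0] rot [-0.0, 0.0, -1.27]
  ->  [627.2  -8.1  89.9] [-180.     0.     2.4]
 dp [-0.0, -0.0, 1.25] rot [-0.0, 0.0, 0.0]
  ->  [627.1  -8.1  39.9] [-180.     0.     2.4]
```

Yellow is centred at (280,196) with nothing in the fingers' path. Purple (302,300) and orange (190,335) are behind it, nearer the robot.

Request:
play_rows --dp '[[0,0,0.8],[0,0,1.6],[0,0,2.4],[0,0,3.2],[0,0.02,4.0]]' --rot '[[0,0,0],[0,0,0],[0,0,0],[0,0,0],[0,0,0]]'

```text
clock: 9.38
eef_pos: [447.3, 93.3, 36.0]
tcp_rot: [-3.141, -0.001, -0.226]
contact_force: [0.0, 0.7, 0.0]
opening: 1.001
grasp_force: 0.0
```

Request:
play_rows --dp '[[0,0,0.3],[0,0,0.55],[0,0,0.64],[0,0,0.64]]' --rot '[[0,0,0],[0,0,0],[0,0,0],[0,0,0]]'

```text
clock: 9.72
eef_pos: [447.0, 93.8, 11.3]
tcp_rot: [3.141, 0.001, -0.225]
contact_force: [0.2, -0.1, -0.2]
opening: 0.999
grasp_force: 0.0
```

Request:
play_rows --dp '[[0,0,0],[0,0,0],[0,0,0],[0,0,0],[0,0,0]]' --rot '[[0,0,0],[0,0,0],[0,0,0],[0,0,0],[0,0,0]]' --fingers 0.3

```text
clock: 10.13
eef_pos: [447.7, 94.6, 12.7]
tcp_rot: [-3.141, -0.002, -0.224]
contact_force: [-0.4, -0.3, 5.2]
opening: 0.56
grasp_force: 30.8
```

Request:
play_rows --dp '[[0,0,0],[0,0,-0.3],[0,0,-0.8],[0,0,-1.4],[0,0,-1.95]]' --rot '[[0,0,0],[0,0,0],[0,0,0],[0,0,0],[0,0,0]]'

```text
clock: 10.55
eef_pos: [446.7, 94.5, 91.1]
tcp_rot: [-3.142, -0.0, -0.224]
contact_force: [-1.1, 0.5, -0.7]
opening: 0.557
grasp_force: 31.7
```

Request:
play_rows --dp '[[0.5,0.15,0],[1.0,0.3,0],[1.5,0.45,0],[2.0,0.6,0],[2.48,0.74,0]]' --rot '[[0,0,-0.25],[0,0,-0.5],[0,0,-0.75],[0,0,-1],[0,0,-1.27]]'

```text
clock: 10.97
eef_pos: [538.1, 43.0, 90.5]
tcp_rot: [-3.141, -0.001, -0.089]
contact_force: [0.2, 0.1, -1.1]
opening: 0.561
grasp_force: 31.9
```

Request:
play_rows --dp '[[0.5,0.2,0],[1.0,0.4,0],[1.5,0.65,0],[2.0,0.9,0],[2.36,1.07,0]]' --rot '[[0,0,-0.25],[0,0,-0.5],[0,0,-0.75],[0,0,-1],[0,0,-1.27]]'

```text
clock: 11.38
eef_pos: [628.8, -8.6, 90.4]
tcp_rot: [3.141, -0.002, 0.043]
contact_force: [0.1, 0.3, -0.8]
opening: 0.556
grasp_force: 31.8
```

Request:
play_rows --dp '[[0,0,0],[0,0,0.2],[0,0,0.55],[0,0,0.9],[0,0,1.25]]' --rot '[[0,0,0],[0,0,0],[0,0,0],[0,0,0],[0,0,0]]'

```text
clock: 11.8
eef_pos: [625.7, -7.0, 38.8]
tcp_rot: [-3.141, 0.001, 0.042]
contact_force: [-0.6, 0.6, -1.0]
opening: 0.556
grasp_force: 31.8
```

Request:
play_rows --dp '[[0,0,0.2],[0,0,0.4],[0,0,0.5],[0,0,0.55],[0,0,0.55]]' --rot '[[0,0,0],[0,0,0],[0,0,0],[0,0,0],[0,0,0]]'

```text
clock: 12.22
eef_pos: [627.0, -7.6, 17.5]
tcp_rot: [-3.142, 0.0, 0.042]
contact_force: [-0.1, -0.3, -1.3]
opening: 0.555
grasp_force: 31.8
```

Request:
play_rows --dp '[[0,0,0.02],[0,0,0.04],[0,0,0.05],[0,0,0.05]]' --rot '[[0,0,0],[0,0,0],[0,0,0],[0,0,0]]'

```text
clock: 12.55
eef_pos: [627.3, -7.7, 16.0]
tcp_rot: [3.142, -0.0, 0.042]
contact_force: [-0.1, 1.1, -0.9]
opening: 0.557
grasp_force: 31.8
```

Request:
play_rows --dp '[[0,0,0],[0,0,0],[0,0,0],[0,0,0],[0,0,0]]' --rot '[[0,0,0],[0,0,0],[0,0,0],[0,0,0],[0,0,0]]' --fingers 0.7

```text
clock: 12.97
eef_pos: [627.2, -7.7, 15.8]
tcp_rot: [3.142, -0.0, 0.042]
contact_force: [-1.0, -0.1, -0.3]
opening: 0.701
grasp_force: 0.0
```

Request:
play_rows --dp '[[0,0,-0.3],[0,0,-0.8],[0,0,-1.6],[0,0,-2.5],[0,0,-3.4]]' --rot '[[0,0,0],[0,0,0],[0,0,0],[0,0,0],[0,0,0]]'

```text
clock: 13.38
eef_pos: [626.6, -7.6, 153.6]
tcp_rot: [-3.142, 0.001, 0.042]
contact_force: [0.9, 0.3, -0.8]
opening: 0.702
grasp_force: 0.0
```

Request:
play_rows --dp '[[0,0,-0.5],[0,0,-1.1],[0,0,-1.2],[0,0,-1.2],[0,0,-1.2]]' --rot '[[0,0,0],[0,0,0],[0,0,0],[0,0,0],[0,0,0]]'

```text
clock: 13.8
eef_pos: [626.8, -7.6, 199.6]
tcp_rot: [3.142, 0.0, 0.042]
contact_force: [-0.5, -0.5, -0.3]
opening: 0.699
grasp_force: 0.0
```

```bash
python3 look.py w4 45; python3 -c "
from plan import *
plan([(446,253,200,-12)])"
```

```text
px [ 87. 217.] xy [604.8 158.8] [78.2 58.1] -21.9
px [444. 203.] xy [ 630.1 -153. ] [52.2 44.8] 64.2
px [275. 207.] xy [632.   -8.4] [94.  93.6] 2.4
px [482.  30.] xy [ 770.4 -160.8] [73.9 42. ] -86.2
t 13.85 at [626.3  -7.6 198.7] [-1.8e+02  1.0e-01  2.4e+00] open 0.7 F [-0.2 -1.1 -0. ]
 dp [-2.11, -3.35, -0.01] rot [0.0, 0.02, 1.2]
 dp [-2.52, -3.06, -0.02] rot [-0.0, -0.0, 1.2]
  ->  [446.1 253.1 200. ] [-180.   -0.  -12.]
```

View pics/w4.png

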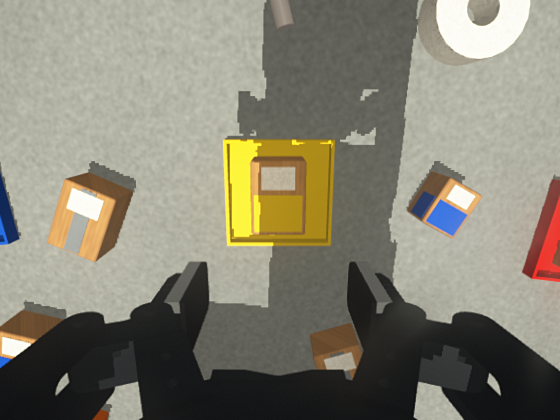

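Yellow is flat and centred: carton columns 251–305, tray columns 224–333. The large blue carton is next.

Request:
play_rows --dp '[[-0.42,-0.67,0],[-0.84,-1.34,0],[-1.26,-2.0,0],[-1.7,-2.7,0],[-2.11,-3.35,0]]' --rot '[[0,0,0.24],[0,0,0.48],[0,0,0.72],[0,0,0.96],[0,0,1.2]]' --fingers 1.0

```text
clock: 14.27
eef_pos: [535.1, 123.5, 197.9]
tcp_rot: [3.141, 0.003, -0.085]
contact_force: [0.3, -0.1, -0.2]
opening: 1.0
grasp_force: 0.0
```

Request:
play_rows --dp '[[-0.5,-0.6,0],[-1.0,-1.2,0],[-1.5,-1.8,0],[-2.0,-2.45,0],[-2.52,-3.06,0]]' --rot '[[0,0,0.24],[0,0,0.48],[0,0,0.72],[0,0,0.96],[0,0,1.2]]'

```text
clock: 14.68
eef_pos: [445.2, 253.8, 198.2]
tcp_rot: [3.14, 0.002, -0.211]
contact_force: [0.7, 1.5, 0.1]
opening: 1.002
grasp_force: 0.0
```

Request:
play_rows --dp '[[0,0,0],[0,0,0],[0,0,0]]' --rot '[[0,0,0],[0,0,0],[0,0,0]]'

```text
clock: 14.93
eef_pos: [446.6, 252.7, 198.7]
tcp_rot: [3.14, 0.001, -0.208]
contact_force: [-0.2, -0.2, -0.0]
opening: 1.001
grasp_force: 0.0
```

```bash
python3 look.py w5 42
```

```text
px [343. 302.] xy [331.2 218.1] [82.9 53.4] -15.7
px [279. 203.] xy [447.1 254. ] [68.7 47.3] -11.8
px [164.  61.] xy [594.5 310.5] [95.  85.7] -82.9
```

View pics/w5.png

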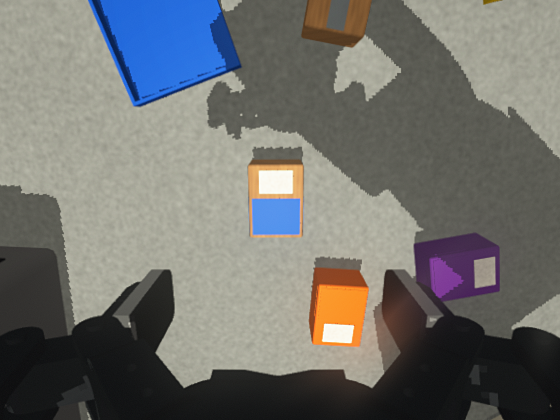

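The blue-stickered carton at (276,200) is the large blue one, measured at 68.7x47.3; the orange look-alike (340,307) is clear of the fingers.

```bash
python3 -c "
from plan import *
plan([(447,254,38,-11.8),(447,254,12,-11.8),(447,254,90,-11.8),(608,318,90,7.3),(608,318,40,7.3)])"
```

```text
t 14.98 at [446.9 252.3 198.9] [179.9   0.  -12. ] open 1.0 F [ 0.4 -0.3  0.3]
 dp [-0.0, -0.05, 4.02] rot [0.01, 0.01, -0.03]
  ->  [447.2 254.1  38.1] [180.   -0.  -11.8]
 dp [-0.0, 0.0, 0.65] rot [0.0, -0.0, 0.0]
  ->  [447.2 254.1  12.1] [180.   -0.  -11.8]
 dp [-0.0, 0.0, -1.95] rot [0.0, -0.0, 0.0]
  ->  [447.2 254.2  90.1] [180.   -0.  -11.8]
 dp [3.61, -2.38, 0.0] rot [0.0, -0.0, -3.18]
  ->  [608.  317.8  90.1] [180.   -0.    7.3]
 dp [0.0, -0.0, 1.25] rot [0.0, -0.0, -0.0]
  ->  [608.  317.8  40.1] [180.   -0.    7.3]
```

Request:
play_rows --dp '[[0,-0.02,0.8],[0,-0.03,1.6],[0,-0.05,2.4],[0,-0.05,3.2],[0,-0.05,4.0]]' --rot '[[0,0,0],[0,0,0],[0,0,0],[0,0,0],[0,0,0]]'

```text
clock: 15.4
eef_pos: [448.0, 253.8, 38.1]
tcp_rot: [-3.142, -0.0, -0.211]
contact_force: [0.6, -0.7, -0.6]
opening: 1.003
grasp_force: 0.0
```

Request:
play_rows --dp '[[0,0,0.3],[0,0,0.55],[0,0,0.65],[0,0,0.65]]' --rot '[[0,0,0],[0,0,0],[0,0,0],[0,0,0]]'

```text
clock: 15.73
eef_pos: [447.6, 254.3, 13.1]
tcp_rot: [3.141, 0.001, -0.21]
contact_force: [0.0, -0.5, -0.4]
opening: 1.0
grasp_force: 0.0
```

Request:
play_rows --dp '[[0,0,0],[0,0,0],[0,0,0],[0,0,0],[0,0,0]]' --rot '[[0,0,0],[0,0,0],[0,0,0],[0,0,0],[0,0,0]]' --fingers 0.3

```text
clock: 16.15
eef_pos: [448.0, 255.3, 14.8]
tcp_rot: [-3.141, -0.001, -0.209]
contact_force: [-0.7, -1.7, 7.5]
opening: 0.557
grasp_force: 31.2
```

Request:
play_rows --dp '[[0,0,0],[0,0,-0.3],[0,0,-0.8],[0,0,-1.4],[0,0,-1.95]]' --rot '[[0,0,0],[0,0,0],[0,0,0],[0,0,0],[0,0,0]]'

```text
clock: 16.57
eef_pos: [447.1, 255.0, 92.9]
tcp_rot: [3.141, 0.0, -0.209]
contact_force: [-0.2, 0.1, -1.5]
opening: 0.555
grasp_force: 32.0
```

Request:
play_rows --dp '[[0.7,-0.45,0],[1.4,-0.95,0],[2.15,-1.43,0],[2.9,-1.9,0],[3.61,-2.38,0]]' --rot '[[0,0,-0.6],[0,0,-1.3],[0,0,-1.9],[0,0,-2.5],[0,0,-3.18]]'

```text
clock: 16.98
eef_pos: [609.9, 318.7, 92.3]
tcp_rot: [-3.141, -0.001, 0.127]
contact_force: [0.4, 0.3, -1.9]
opening: 0.557
grasp_force: 32.0
```

Request:
play_rows --dp '[[0,0,0],[0,0,0.2],[0,0,0.55],[0,0,0.9],[0,0,1.25]]' --rot '[[0,0,0],[0,0,0],[0,0,0],[0,0,0],[0,0,0]]'

```text
clock: 17.4
eef_pos: [606.6, 317.4, 39.7]
tcp_rot: [3.141, 0.002, 0.124]
contact_force: [-0.4, -0.2, -1.3]
opening: 0.56
grasp_force: 32.0
```

Request:
play_rows --dp '[[0,0,0.2],[0,0,0.4],[0,0,0.5],[0,0,0.55],[0,0,0.55]]' --rot '[[0,0,0],[0,0,0],[0,0,0],[0,0,0],[0,0,0]]'

```text
clock: 17.82
eef_pos: [608.3, 318.1, 19.4]
tcp_rot: [3.141, 0.0, 0.124]
contact_force: [0.2, -0.5, -1.4]
opening: 0.555
grasp_force: 32.0
```

Held at z 14.8, so floor contact is near 17.5.

Request:
play_rows --dp '[[0,0,0.02],[0,0,0.04],[0,0,0.06],[0,0,0.06]]' --rot '[[0,0,0],[0,0,0],[0,0,0],[0,0,0]]'

```text
clock: 18.15
eef_pos: [608.8, 318.4, 17.9]
tcp_rot: [-3.141, -0.001, 0.124]
contact_force: [0.4, -0.7, 0.4]
opening: 0.555
grasp_force: 32.3
```

Request:
play_rows --dp '[[0,0,0],[0,0,0],[0,0,0],[0,0,0],[0,0,0]]' --rot '[[0,0,0],[0,0,0],[0,0,0],[0,0,0],[0,0,0]]' --fingers 0.7

```text
clock: 18.57
eef_pos: [608.4, 318.1, 17.3]
tcp_rot: [3.142, -0.0, 0.124]
contact_force: [1.0, 0.9, -0.0]
opening: 0.701
grasp_force: 0.0
```

Request:
play_rows --dp '[[0,0,-0.3],[0,0,-0.8],[0,0,-1.6],[0,0,-2.5],[0,0,-3.4]]' --rot '[[0,0,0],[0,0,0],[0,0,0],[0,0,0],[0,0,0]]'

```text
clock: 18.98
eef_pos: [608.0, 317.9, 155.2]
tcp_rot: [3.141, 0.001, 0.124]
contact_force: [1.0, 0.7, 0.4]
opening: 0.7
grasp_force: 0.0
```

Request:
play_rows --dp '[[0,0,-0.5],[0,0,-1.1],[0,0,-1.2],[0,0,-1.2],[0,0,-1.2]]' --rot '[[0,0,0],[0,0,0],[0,0,0],[0,0,0],[0,0,0]]'

```text
clock: 19.4
eef_pos: [608.1, 318.0, 201.1]
tcp_rot: [3.142, 0.0, 0.124]
contact_force: [-0.4, 0.6, -0.8]
opening: 0.701
grasp_force: 0.0
```

```bash
python3 look.py w6 45; python3 -c "
from plan import *
plan([(629,-163,200,-27.3)])"
```

```text
px [433. 221.] xy [603.6 179.6] [64.6 63.4] -21.9
px [272. 184.] xy [614.4 318.8] [93.9 93.3] 7.7
t 19.45 at [607.7 317.8 200.2] [1.8e+02 1.0e-01 7.1e+00] open 0.7 F [ 0.1 -0.3 -0.2]
 dp [-0.32, 4.0, 0.0] rot [0.01, 0.01, 1.91]
 dp [0.48, 3.98, 0.0] rot [-0.0, 0.0, 1.91]
 dp [1.27, 3.8, 0.01] rot [-0.0, 0.01, 1.91]
  ->  [ 629.2 -162.9  199.8] [-180.    -0.   -27.3]
```

View pics/w6.png

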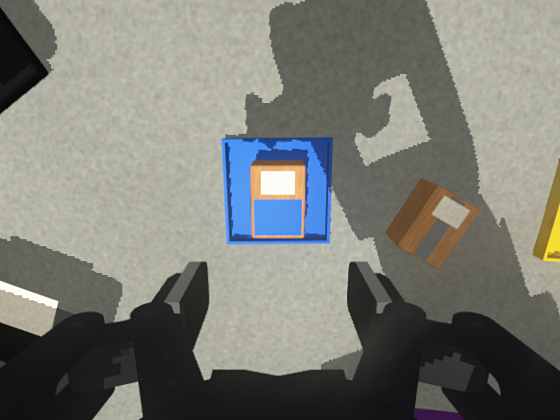

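The large blue carton is flat and centred in its tray: carton columns 251–305, tray columns 222–332. Next is the small blue one.

Request:
play_rows --dp '[[-0.06,0.8,0],[-0.13,1.6,0],[-0.19,2.4,0],[-0.26,3.2,0],[-0.32,4.0,0]]' --rot '[[0,0,0.4],[0,0,0.8],[0,0,1.15],[0,0,1.5],[0,0,1.91]]' --fingers 1.0

```text
clock: 19.87
eef_pos: [614.2, 156.2, 199.3]
tcp_rot: [3.141, 0.003, -0.078]
contact_force: [0.8, -0.8, -0.8]
opening: 0.997
grasp_force: 0.0
```

Request:
play_rows --dp '[[0.1,0.8,0],[0.2,1.6,0],[0.3,2.4,0],[0.4,3.2,0],[0.48,3.98,0]]' --rot '[[0,0,0.4],[0,0,0.8],[0,0,1.15],[0,0,1.5],[0,0,1.91]]'

```text
clock: 20.28
eef_pos: [621.4, -4.0, 199.4]
tcp_rot: [3.141, 0.003, -0.278]
contact_force: [0.8, 0.6, 0.2]
opening: 0.998
grasp_force: 0.0
```

Request:
play_rows --dp '[[0.25,0.76,0],[0.5,1.5,0],[0.76,2.3,0],[1.0,3.0,0],[1.27,3.8,0]]' --rot '[[0,0,0.4],[0,0,0.8],[0,0,1.15],[0,0,1.5],[0,0,1.91]]'

```text
clock: 20.7
eef_pos: [628.7, -163.5, 199.3]
tcp_rot: [3.141, 0.003, -0.478]
contact_force: [-0.3, -0.3, -0.6]
opening: 0.997
grasp_force: 0.0
```

Request:
play_rows --dp '[[0,0,0],[0,0,0],[0,0,0]]' --rot '[[0,0,0],[0,0,0],[0,0,0]]'

```text
clock: 20.95
eef_pos: [629.1, -162.1, 199.8]
tcp_rot: [3.141, 0.003, -0.476]
contact_force: [-1.0, 0.1, 0.0]
opening: 0.999
grasp_force: 0.0
```

```bash
python3 look.py w7 42; python3 -c "
from h import *
from rig import optics
f=optics.grab_frame('wrist')
P=ray(f,[[251,166],[304,166],[305,237],[251,237]],45,([608,318,200.5],[np.pi,0,.124]))
print(P.round(1),P.mean(0))"
```

```text
px [149. 251.] xy [631.4 -26.3] [100.6  95.2] -87.7
px [449. 141.] xy [ 604.2 -315.9] [98. 96.] 85.4
[[634.9 344.   45. ]
 [640.4 299.5  45. ]
 [577.8 289.5  45. ]
 [571.9 337.4  45. ]] [606.24699335 317.58611746  45.        ]
```

View pics/w7.png

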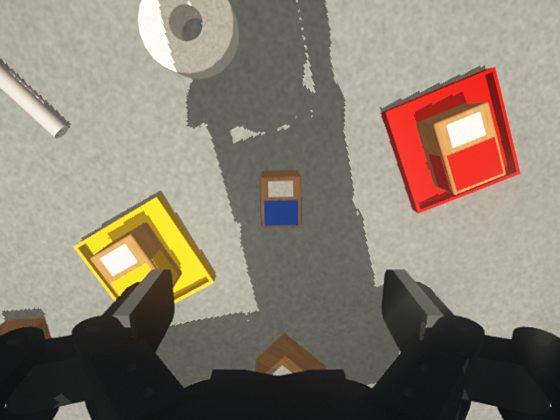

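Small blue is centred at (281,202) and clear of everything. Compute its centre and plan the stack.

```bash
python3 -c "
from plan import *
from rig import optics
f=optics.grab_frame('wrist')
s=telemetry.sense()
P=ray(f,[[262,179],[300,179],[301,226],[262,226]],42,(s['eef_pos'],s['tcp_rot']))
print(P.round(1),P.mean(0),np.linalg.norm(P-np.roll(P,1,0),axis=1))
x,y=P.mean(0)[:2]
plan([(x,y,38,-27.3),(x,y,14,-27.3),(x,y,150,-27.3),(607.5,318,150,7.1),(607.5,318,90,7.1)],170)"
```

```text
[[ 651.8 -157.5   42. ]
 [ 636.9 -186.7   42. ]
 [ 598.4 -168.7   42. ]
 [ 614.3 -137.7   42. ]] [ 625.36052352 -162.66151504   42.        ] [42.41635535 32.82360567 42.44500492 34.91833217]
t 21.1 at [ 629.6 -161.2  200.7] [ 1.80e+02  1.00e-01 -2.72e+01] open 1.0 F [ 0.2 -0.1  0.6]
 dp [-0.07, 0.08, 4.07] rot [0.0, 0.01, 0.02]
  ->  [ 625.5 -162.7   37.9] [180.    0.  -27.3]
 dp [-0.0, 0.0, 0.6] rot [0.0, 0.0, -0.0]
  ->  [ 625.5 -162.7   13.9] [180.    0.  -27.3]
 dp [-0.0, 0.0, -3.4] rot [0.0, 0.0, -0.0]
  ->  [ 625.5 -162.7  149.9] [180.    0.  -27.3]
 dp [-1.97, -3.49, -0.0] rot [0.0, 0.0, -1.91]
 dp [-1.24, -3.81, -0.0] rot [0.0, 0.0, -1.91]
 dp [-0.46, -3.98, -0.0] rot [0.0, 0.0, -1.92]
  ->  [607.4 317.8 149.9] [180.    0.    7.1]
 dp [0.0, -0.0, 1.5] rot [0.0, 0.0, 0.0]
  ->  [607.4 317.8  89.9] [180.    0.    7.1]
```

Sides come out at 42x34 against 46x36, within edge-picking error. The centre is about (626.5,-162.5).

Request:
play_rows --dp '[[0,0.02,0.8],[-0.02,0.04,1.6],[-0.03,0.06,2.4],[-0.04,0.06,3.2],[-0.04,0.06,4.0]]' --rot '[[0,0,0],[0,0,0],[0,0,0],[0,0,0],[0,0,0]]'

```text
clock: 21.52
eef_pos: [627.4, -162.6, 40.1]
tcp_rot: [-3.141, -0.0, -0.475]
contact_force: [-0.3, 0.3, -0.3]
opening: 1.001
grasp_force: 0.0
```

Request:
play_rows --dp '[[0,0,0.3],[0,0,0.5],[0,0,0.65],[0,0,0.65]]' --rot '[[0,0,0],[0,0,0],[0,0,0],[0,0,0]]'

```text
clock: 21.85
eef_pos: [627.8, -163.6, 15.4]
tcp_rot: [-3.142, -0.0, -0.476]
contact_force: [-0.8, 0.3, 0.4]
opening: 0.998
grasp_force: 0.0
```

Request:
play_rows --dp '[[0,0,0],[0,0,0],[0,0,0],[0,0,0],[0,0,0]]' --rot '[[0,0,0],[0,0,0],[0,0,0],[0,0,0],[0,0,0]]' --fingers 0.2

```text
clock: 22.27
eef_pos: [628.1, -164.1, 16.4]
tcp_rot: [-3.141, -0.002, -0.476]
contact_force: [-1.0, -0.0, 7.1]
opening: 0.417
grasp_force: 30.4
```

Request:
play_rows --dp '[[0,0,0],[0,0,0],[0,0,0]]' --rot '[[0,0,0],[0,0,0],[0,0,0]]'

```text
clock: 22.52
eef_pos: [628.0, -164.1, 16.4]
tcp_rot: [-3.141, -0.002, -0.476]
contact_force: [-0.8, -0.3, 6.9]
opening: 0.413
grasp_force: 30.4
```

Request:
play_rows --dp '[[0,0,-0.4],[0,0,-1.0],[0,0,-1.8],[0,0,-2.6],[0,0,-3.4]]' --rot '[[0,0,0],[0,0,0],[0,0,0],[0,0,0],[0,0,0]]'

```text
clock: 22.93
eef_pos: [626.9, -163.8, 152.6]
tcp_rot: [3.141, 0.001, -0.476]
contact_force: [1.0, 0.1, -1.2]
opening: 0.418
grasp_force: 30.1
```

Request:
play_rows --dp '[[-0.4,-0.7,0],[-0.8,-1.4,0],[-1.2,-2.1,0],[-1.6,-2.8,0],[-1.97,-3.49,0]]' --rot '[[0,0,-0.4],[0,0,-0.8],[0,0,-1.15],[0,0,-1.5],[0,0,-1.91]]'

```text
clock: 23.35
eef_pos: [620.8, -2.3, 151.5]
tcp_rot: [-3.141, -0.0, -0.275]
contact_force: [1.0, 0.4, -0.9]
opening: 0.417
grasp_force: 30.1
```

Request:
play_rows --dp '[[-0.25,-0.76,0],[-0.5,-1.52,0],[-0.75,-2.3,0],[-1.0,-3.05,0],[-1.24,-3.81,0]]' --rot '[[0,0,-0.4],[0,0,-0.8],[0,0,-1.15],[0,0,-1.5],[0,0,-1.91]]'

```text
clock: 23.77
eef_pos: [614.7, 157.9, 151.4]
tcp_rot: [3.142, -0.0, -0.075]
contact_force: [-0.0, -0.0, -1.4]
opening: 0.417
grasp_force: 30.1
```

Request:
play_rows --dp '[[-0.1,-1.0,0],[-0.2,-2.0,0],[-0.3,-3.0,0],[-0.4,-3.7,0],[-0.46,-3.98,0]]' --rot '[[0,0,-0.4],[0,0,-0.8],[0,0,-1.2],[0,0,-1.6],[0,0,-1.92]]'

```text
clock: 24.18
eef_pos: [608.3, 320.7, 151.4]
tcp_rot: [-3.14, -0.001, 0.13]
contact_force: [-0.4, -0.9, 0.0]
opening: 0.42
grasp_force: 30.1
```

Request:
play_rows --dp '[[0,0,0],[0,0,0],[0,0,0],[0,0,0]]' --rot '[[0,0,0],[0,0,0],[0,0,0],[0,0,0]]'

```text
clock: 24.52
eef_pos: [609.1, 315.0, 151.3]
tcp_rot: [3.141, 0.0, 0.123]
contact_force: [-0.0, -0.2, -0.6]
opening: 0.42
grasp_force: 30.1
```

```bash
python3 look.py w8 90; python3 -c "
from plan import *
plan([(607.5,318,90,7.1)])"
```

```text
px [454. 239.] xy [617.3 206.8] [54.  52.8] 68.3
px [400. 131.] xy [680.3 257.3] [45.5 38.1] -61.1
px [513.  83.] xy [702.8 195.2] [112.   58.5] 18.1
px [177. 183.] xy [624.3 357.5] [250.5 227.6] 85.2
t 24.57 at [609.2 315.  151.4] [180.   0.   7.] open 0.41 F [-0.3 -0.5 -0.6]
 dp [-0.03, -0.08, 1.53] rot [0.0, 0.0, -0.01]
  ->  [607.6 318.   90.2] [180.    0.    7.1]
```

View pics/w8.png

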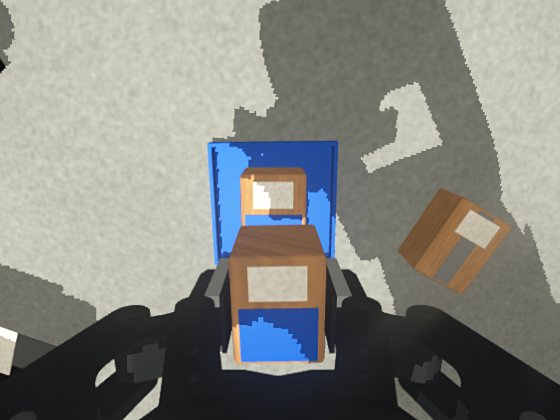

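The small carton is held upright: top at columns 232–325, rows 256–362. I'll check where its centre sits relative to the TCP, and measure the large carton's far top edge (241–306, row 179).

```bash
python3 -c "
from plan import *
from rig import optics
f=optics.grab_frame('wrist')
s=telemetry.sense();po=(s['eef_pos'],s['tcp_rot'])
P=ray(f,[[232,256],[325,256],[323,362],[235,362]],151.4+42-16.4,po)
print(P.mean(0),np.linalg.norm(P-np.roll(P,1,0),axis=1))
c,d=np.cos(.124),np.sin(.124)
E=ray(f,[[241,179],[306,179]],45,po).mean(0);print(E, E[:2]-33*np.array([c,d]))
plan([(607.5,318,90,7.1)])"
```

```text
[607.52234634 314.07320685 177.        ] [44.41709221 33.06993799 44.43226794 34.40645486]
[635.28606191 320.87487215  45.        ] [602.53944099 316.79335052]
t 24.62 at [609.2 315.1 151.4] [180.   0.   7.] open 0.42 F [-0.1 -0.7 -1.4]
 dp [-0.03, -0.08, 1.53] rot [0.0, 0.0, -0.01]
  ->  [607.7 318.2  90.2] [180.    0.    7.1]
```

Offset is under 2 mm, so proceed to TCP (607.5, 318). Touchdown should come at about z 61.

Request:
play_rows --dp '[[-0.03,-0.08,0],[-0.03,-0.08,0.3],[-0.03,-0.08,0.7],[-0.03,-0.08,1.15],[-0.03,-0.08,1.53]]' --rot '[[0,0,0],[0,0,0],[0,0,0],[0,0,0],[0,0,0]]'

```text
clock: 25.03
eef_pos: [606.9, 319.2, 88.3]
tcp_rot: [3.141, 0.001, 0.125]
contact_force: [-0.5, 0.7, -1.2]
opening: 0.413
grasp_force: 30.2
```

Request:
play_rows --dp '[[0,0,0.2],[0,0,0.4],[0,0,0.55],[0,0,0.62],[0,0,0.62]]' --rot '[[0,0,0],[0,0,0],[0,0,0],[0,0,0],[0,0,0]]'

```text
clock: 25.45
eef_pos: [607.3, 319.6, 64.9]
tcp_rot: [3.141, 0.0, 0.125]
contact_force: [-0.1, 0.6, -1.1]
opening: 0.417
grasp_force: 30.2
```

Request:
play_rows --dp '[[0,0,0],[0,0,0],[0,0,0]]' --rot '[[0,0,0],[0,0,0],[0,0,0]]'

```text
clock: 25.7
eef_pos: [607.8, 319.8, 66.0]
tcp_rot: [-3.141, -0.001, 0.125]
contact_force: [-0.6, -1.0, -1.2]
opening: 0.412
grasp_force: 30.2
```

Request:
play_rows --dp '[[0,0.01,0.03],[0,0.02,0.06],[0,0.03,0.08],[0,0.03,0.1],[0,0.03,0.1]]' --rot '[[0,0,0],[0,0,0],[0,0,0],[0,0,0],[0,0,0]]'

```text
clock: 26.12
eef_pos: [607.5, 318.3, 61.5]
tcp_rot: [3.142, 0.0, 0.125]
contact_force: [-2.4, -1.4, 2.6]
opening: 0.417
grasp_force: 30.4
```

Request:
play_rows --dp '[[0,0,0.01],[0,0,0.02],[0,0,0.02],[0,0,0.02]]' --rot '[[0,0,0],[0,0,0],[0,0,0],[0,0,0]]'

```text
clock: 26.45
eef_pos: [607.5, 318.3, 61.5]
tcp_rot: [3.141, -0.0, 0.125]
contact_force: [-3.5, -1.8, 8.6]
opening: 0.418
grasp_force: 31.2
```

Contact at z 61.5, as expected. Release gently and retreat.

Request:
play_rows --dp '[[0,0,-0.02],[0,0,-0.02],[0,0,-0.02],[0,0,-0.02],[0,0,-0.02]]' --rot '[[0,0,0],[0,0,0],[0,0,0],[0,0,0],[0,0,0]]' --fingers 0.65

```text
clock: 26.87
eef_pos: [607.5, 318.4, 61.1]
tcp_rot: [3.142, 0.0, 0.125]
contact_force: [0.2, -0.0, -0.7]
opening: 0.654
grasp_force: 0.0
```

Request:
play_rows --dp '[[0,0,-0.3],[0,0,-0.8],[0,0,-1.6],[0,0,-2.5],[0,0,-3.4]]' --rot '[[0,0,0],[0,0,0],[0,0,0],[0,0,0],[0,0,0]]'

```text
clock: 27.28
eef_pos: [607.1, 318.2, 199.2]
tcp_rot: [3.141, 0.001, 0.125]
contact_force: [0.5, 0.0, 0.0]
opening: 0.653
grasp_force: 0.0
```

Request:
play_rows --dp '[[-0.5,0,0],[-1.2,0,0],[-2.0,0,0],[-2.8,0,0],[-2.8,0,0]]' --rot '[[0,0,0],[0,0,0],[0,0,0],[0,0,0],[0,0,0]]'

```text
clock: 27.7
eef_pos: [491.0, 303.1, 197.6]
tcp_rot: [3.141, 0.004, 0.126]
contact_force: [0.2, 0.6, -1.6]
opening: 0.651
grasp_force: 0.0
```

Request:
play_rows --dp '[[0,0,0],[0,0,0],[0,0,0],[0,0,0]]' --rot '[[0,0,0],[0,0,0],[0,0,0],[0,0,0]]'

```text
clock: 28.03
eef_pos: [497.4, 304.7, 197.5]
tcp_rot: [-3.141, -0.001, 0.124]
contact_force: [-0.7, 0.4, -0.1]
opening: 0.651
grasp_force: 0.0
```

```bash
python3 look.py w9 87; python3 - <<'E'
from rig import optics
import cv2,numpy as np
a=cv2.resize(optics.grab_frame('top')['color'][120:300,80:460],None,fx=2,fy=2)
b=cv2.resize(optics.grab_frame('scene')['color'][110:220,230:420],None,fx=2,fy=2)
w=cv2.resize(cv2.imread('pics/w9.png')[...,::-1][0:300],None,fx=.7,fy=.7)
o=np.zeros((580,780,3),np.uint8);o[:360,:760]=a;o[360:580,:380]=b;o[365:575,388:780]=w
cv2.imwrite('pics/fin.png',o[...,::-1])
E
```

```text
px [446.  97.] xy [593.1 197.1] [60.4 49.4] -21.8
px [263.  70.] xy [599.3 316.9] [81.1 80. ] 7.4
```

View pics/fin.png

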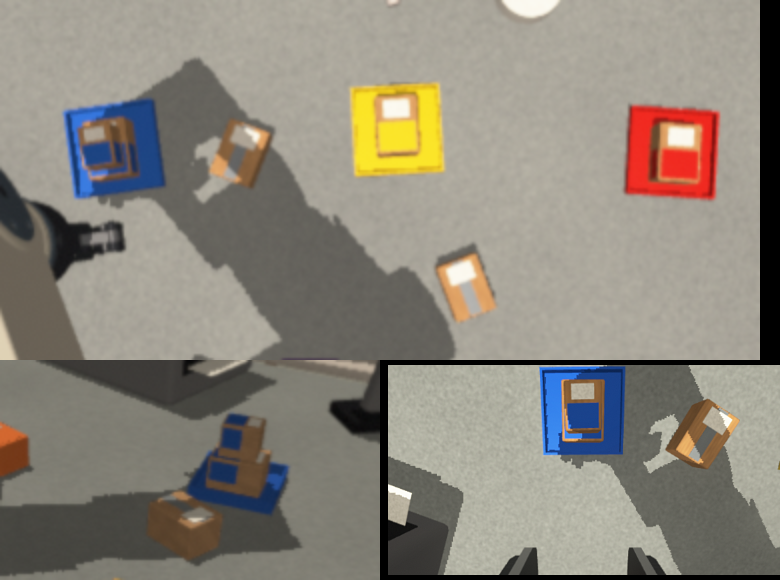

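The stack is upright and centred in the blue tray. Yellow and red lie flat in theirs, and both plain cartons are where they were. Hand in.

```bash
python3 -c "
from rig import r
print(r.sign_off())"
```

```text
the job is handed in; nothing more can be done
None
```

I handed the job in at about 28 s: red, yellow and large blue cartons are flat in their trays with the small blue carton upright and centred on the large one, confirmed in the last camera views, but the sign-off returned no verdict.

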